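# Clear the squeezed orange halves through the board's scrap hatch

### The job

Slide open the steel hatch in the prep board, push or drag the two hollow, squeezed-out orange halves along the board so that they drop through the opening into the scrap tray below, then slide the hatch fully shut again. The empty halves drip, so keep them on the board and do not lift them; leave the two solid, unsqueezed halves and everything else where they stand.

Things in the scene. Friction and masses are not known exactly. Their poses are not given: they have to be found in the camera images.
- board: wooden prep board standing on four corner legs, fixed. Origin: at counter height (z = 0); in its frame the board spans x -140..140 and y -290..320 mm, its top face is at z = 120 mm and it is 18 mm thick. A rectangular opening goes through it at x -60..60, y -130..20 mm, closed by the hatch. Four legs 22 mm square at the corners.
- tray: white open-topped scrap tray fixed under the opening, 270 (x) by 200 (y) by 82 mm high, walls 5 mm; it sticks out 25 mm beyond the board's +x edge. Origin: centre of its underside, axes as the board's; it lies at x 30, y -55, z 1 mm in the board's frame.
- hatch (a joint): steel sliding hatch, 5 mm plate in the opening with its upper face 19 mm below the board's top. Value in m: 0 = shut, 0.126 = fully open; it grows as the hatch slides to the board's -y, under the board. It moves with 1.5 to 2 N and stays where it is left. It may start slightly ajar. Fully open it leaves the opening free from y -110 to 20 mm in the board's frame.
- hatch_bar (a point): centre of the top of the hatch's upright grip bar: 70 mm long along the board's x, 12 mm thick along y, rising 27 mm above the board's top face. It moves with the hatch; shut it lies at x 0, y 10, z 147 mm in the board's frame, fully open at y -116 mm.
- rind_a: spent orange half, a hollow cup lying mouth up on the board: 78 mm across, 38 mm high, wall and floor 5 mm thick, flat foot 56 mm across; inside about 56 mm wide at 10 mm above the foot and 68 mm from 25 mm up. About 70 g. Origin: centre of its foot, z up.
- rind_b: spent orange half, a hollow cup lying mouth up on the board: 78 mm across, 38 mm high, wall and floor 5 mm thick, flat foot 56 mm across; inside about 56 mm wide at 10 mm above the foot and 68 mm from 25 mm up. About 70 g. Origin: centre of its foot, z up.
- half_a: unsqueezed orange half, a solid dome lying cut face down on the board: 77 mm across, 38 mm high. Stays where it is. Origin: centre of its underside.
- half_b: unsqueezed orange half, a solid dome lying cut face down on the board: 77 mm across, 38 mm high. Stays where it is. Origin: centre of its underside.
- spice: glass spice jar with red cap standing on the board beside the opening, 44 mm across, 95 mm high. Stays. Origin: centre of its foot.
- reamer: white ceramic lemon squeezer on the board's -y end: dish 90 mm across and 20 mm high, cone in the middle up to 58 mm. Stays. Origin: centre of its foot.
- jug: white jug with handle on the counter to the right, 110 mm across, 150 mm high. Stays. Origin: centre of its foot.
- tin: tin can on the counter to the right, 72 mm across, 110 mm high. Stays. Origin: centre of its foot.
- crate: wooden crate heaped with whole oranges, fixed, on the counter to the left, 300 (x) by 220 (y) mm, heap 135 mm high. Origin: centre of its underside.
Things that resemble listed ones, but are neither listed nor needed, are in the scene too. Leave any green or turquoise look-alike of the rind_b alone. Leave any brown or green look-alike of the tin alone.

How it is judged:
By the outcome, as a careful person would: the job done as asked, in the order asked, and still so for the second after the job is handed in, with the robot touching nothing.
It also fails if it takes over 72 s, if anything falls off the work surface, if the arm or the gripper's body presses on something with over 40 N, if the wrist force passes 120 N, or if a joint passes its speed limit or range.

### The arm

A 6-joint arm with a two-finger parallel gripper is mounted at the origin on the work surface. World frame = base frame: x ahead of the robot, y to its left, z up, the work surface at z = 0. Lengths are in mm, angles in degrees, forces in N, time in s.
With the tool pointing down it reaches from about 300 to 875 mm from the base axis. Payload 6.4 kg.
Tool frame: the origin (TCP) lies on the centre line of the jaws, within the pads' length; the fingertips stand env.tcp_to_tips ahead of it and the grasp point (between the pads) lies 6 mm ahead of it (env.tcp_to_tips is the distance from the TCP to the fingertips, in mm); z points along the fingers, y is the line along which they close (so a half turn about z gives the same grasp; the last joint's range is limited). The gripper opens to 88 mm and grips with 3 to 60 N. Pads are 18 mm wide; open, the fingers measure 123 mm over their backs; the gripper's body (75 mm by 187 mm) begins 45 mm behind the grasp point.
Start: joints at [55.101, 10.359, 92.074, -0, 77.567, -11.82], TCP at [225.388, 529.001, 263.714] pointing down, gripper open.
Joint ranges: [-171.53, 171.53], [-51.25, 118.39], [17.06, 147.69], [-65.23, 245.23], [0, 150.52], [-178.68, 178.68]. Speed limits (degrees/s): [147.25, 147.25, 172.46, 180, 180, 180].

### API

Orientations are given as a 3x3 rotation matrix whose columns are the frame's x, y, z axes.
In Python, from plant import env gives the robot as it stands. The module is installed in compiled form; this text tells all that it offers.
- The arm moves only by the tool carry_out, never from a script. Its arguments are lists of equal length, an entry for each row: "jaw": the closure, from 0 (fully open) to 1 (shut); "linear": the shift along the tool's x, y, z normalised to -1 to 1, where 1 is 25 mm, a list of three; "yaw": the turn about the tool's z normalised to -1 to 1, where 1 is 180 degrees. In form: {"jaw": [jaw, ...], "linear": [[dx, dy, dz], ...], "yaw": [yaw, ...]}. A call has 1 to 20 rows; each row shifts and turns the commanded pose from where the row before left it, along the tool's axes as they then stand; what a row does not reach is not made up. A row lasts 1/12 s, in which the tool goes at most 41.7 mm and 7.16 degrees, less where a joint would pass 70% of its speed; a pose out of reach is approached as far as the arm can. A call with a number of a shift or a turn outside -1 to 1 is refused whole. A call with a gripper value outside its range is refused whole. The fingers move at their own pace and stop on an object; "force" is the grip in N (left out, the last holds). Time passes only in rows, so rows that do not move let the fingers close. It gives the time, the measured TCP pose, the force, the opening and the grip force at its end, in the units of the state.
- env.get_obs(): the state, without advancing time (a new reading comes with each control period).
- env.snapshot(name): name is "scene" or "top" or "wrist"; returns a dict with "img" (480x640x3 uint8, red, green, blue), "range_z" (480x640 float32, mm along the optical axis (not along the pixel's ray), 0 where there is no reading), "fx", "fy", "cx", "cy" (pixels), "k1" (the pictures are not rectified: a ray, as slopes to the right and down, at radius r is drawn at 1 + k1 r^2 times it, then the intrinsics apply), "extrinsics" (4x4, takes a point from world to camera coordinates); the wrist camera has in their place "hand_eye" (4x4, takes a point from camera to tool coordinates, whose origin is the TCP and whose axes are the flange's). Camera axes: x right, y down, z forward; pixel columns grow to the right and rows downward; lengths in mm; the calibration is good to about 2 mm. A picture is of the moment at which its call begins: read the wrist's pose just before it.
- env.hand_in(): hands the job in; it is judged then, once.
Trained networks look in the newest picture that a camera, given by its name, has taken for a name from the list of things; names that differ only in an ending like _2 or _b are one class to them, and where a whole thing is asked for, a point or a joint stands for the part that bears it (a point fixed in the world has none). Each returns a list of dicts, best first, with "conf" (0 to 1); they miss things now and then, are a little off and sometimes report something else, mostly with a low value. They report only what shows in the picture. A call takes as long as a camera call. They do not tell look-alikes from the thing itself.
- env.search_frame(thing, camera): "rect" ([left, top, right, bottom] in pixels, round what is visible of it).
- env.silhouettes(thing, camera): "region" (480x640 bool, what is visible of it) and "rect" ([left, top, right, bottom] in pixels, round what is visible of it).
- env.spot_point(thing, camera): "pixel" ([row, column] in pixels: a listed point, or the origin of a listed thing).
The state is a dict: "time": time; "q": joint angles; "dq": joint speeds; "tau": joint torques, N m; "tcp_pos": TCP position; "tool_rot": TCP orientation; "force": force on the tool from outside, world axes, zero at the start; "ft_torque": the same for the moment, N m; "opening": opening from 0.0 (shut) to 1.0 (fully open); "finger_force": force on a finger pad.
Only numpy, scipy, OpenCV 4.12 (cv2) and the standard library are available. Lean on these libraries where they do the work, as an engineer would, in place of code of your own. Each camera call takes 0.05 s, during which the arm holds its last target. There are 200 camera calls.

## Working session

There is one attempt and no reset: what is moved stays moved. The work goes in short steps, Python scripts to look and compute and a tool call to move; the robot and the scene stay as the last step left them, time stands still between calls to the robot, and variables do not carry over. Pictures are saved under pics/ and viewed, at most 10 in all, crops included, and the job is handed in when it is done.

Besides the shell and the picture viewer there is one more tool, called after "Emit:" as name(argument=value, ...), one argument or row to a line, values as JSON. carry_out: Moves the arm, as the interface text tells. Scaled input: -1 to 1 covers 25 mm each way for a shift and 180 degrees each way for a turn. Its arguments: {"type":"object","properties":{"jaw":{"type":"array","items":{"type":"number"}},"linear":{"type":"array","items":{"type":"array","items":{"type":"number","minimum":-1,"maximum":1}}},"yaw":{"type":"array","items":{"type":"number","minimum":-1,"maximum":1}},"force":{"type":"number"}},"required":["jaw","linear","yaw"]}

```bash
mkdir -p pics; cat > h.py <<'E'
import numpy as np, cv2
from plant import env
def snap(n):
    o=env.get_obs(); s=env.snapshot(n); s['obs']=o; return s
def T_wc(s):
    if 'extrinsics' in s: return np.linalg.inv(np.array(s['extrinsics']))
    T=np.eye(4);T[:3,:3]=np.array(s['obs']['tool_rot']);T[:3,3]=s['obs']['tcp_pos'];return T@np.array(s['hand_eye'])
def slopes(s,u,v):
    x=(np.asarray(u,float)-s['cx'])/s['fx'];y=(np.asarray(v,float)-s['cy'])/s['fy'];a,b=x,y
    for _ in range(8):
        k=1+s['k1']*(a*a+b*b);a,b=x/k,y/k
    return a,b
def cloud(s):
    v,u=np.mgrid[0:480,0:640];a,b=slopes(s,u,v);z=s['range_z']
    P=np.stack([a*z,b*z,z],-1);T=T_wc(s);W=P@T[:3,:3].T+T[:3,3];W[z<=0]=np.nan;return W
def onplane(s,u,v,h):
    a,b=slopes(s,u,v);T=T_wc(s);d=T[:3,:3]@np.array([a,b,1.]);return T[:3,3]+d*(h-T[2,3])/d[2]
def save(s,f,crop=None,scale=1):
    im=s['img'][...,::-1]
    if crop: l,t,r,b=crop;im=im[t:b,l:r]
    cv2.imwrite('pics/'+f,cv2.resize(im,None,fx=scale,fy=scale))
E
python3 - <<'E'
from h import *
print(env.tcp_to_tips,env.get_obs())
for n in('top','scene'):
    s=snap(n);save(s,n+'1.png');W=cloud(s)
    for t in('board','tray','rind_a','half_a','spice','reamer','jug','tin','crate','hatch','hatch_bar'):
        for d in env.silhouettes(t,n):
            m=d['region'];p=W[m];p=p[~np.isnan(p[:,0])]
            print(n,t,round(d['conf'],2),np.round(d['rect']),np.round(np.percentile(p,[2,50,98],axis=0)).tolist() if len(p) else 0)
    print(env.spot_point('hatch_bar',n))
E
```

```text
25.0 {'time': 0.0, 'q': array([ 5.50990380e+01,  1.04011940e+01,  9.21308905e+01, -1.16831289e-03,
        7.75647458e+01, -1.18178197e+01]), 'dq': array([ 0.03028691, -0.05075772, -0.04927797, -0.0382887 , -0.0698919 ,
        0.02037273]), 'tau': array([ 8.49032876e-04, -4.33863473e+01, -3.41851330e+01,  7.02454755e-02,
        3.83270835e-02, -1.55192602e-04]), 'tcp_pos': array([225.12750483, 528.57778715, 262.82340136]), 'tool_rot': array([[-9.19938465e-01,  3.92061625e-01, -9.50623112e-04],
       [ 3.92062641e-01,  9.19937461e-01, -1.39743993e-03],
       [ 3.26631243e-04, -1.65826255e-03, -9.99998572e-01]]), 'force': array([ 0.15746714, -0.1854081 , -0.72322998]), 'ft_torque': array([-0.01998864,  0.0319659 , -0.01332149]), 'finger_force': 0.0, 'opening': 1.0003066053193646}
top board 0.72 [202. 168. 434. 291.] [[395.0, -374.0, 9.0], [531.0, -101.0, 120.0], [693.0, 213.0, 127.0]]
top tray 0.68 [301. 168. 372. 252.] [[507.0, -225.0, 1.0], [602.0, -98.0, 9.0], [721.0, -51.0, 93.0]]
top rind_a 0.89 [212. 245. 242. 277.] [[408.0, 112.0, 120.0], [447.0, 151.0, 132.0], [479.0, 182.0
[... 3607 characters left out ...]
]]
scene tin 0.77 [104. 228. 140. 269.] [[388.0, -699.0, 5.0], [441.0, -652.0, 85.0], [458.0, -626.0, 115.0]]
scene tin 0.69 [103. 259. 136. 304.] [[533.0, -674.0, 8.0], [580.0, -637.0, 87.0], [597.0, -611.0, 114.0]]
scene tin 0.28 [205. 259. 236. 284.] [[565.0, -371.0, 131.0], [612.0, -327.0, 144.0], [642.0, -290.0, 178.0]]
scene crate 0.85 [458. 213. 571. 323.] [[416.0, 402.0, 3.0], [608.0, 495.0, 91.0], [716.0, 621.0, 132.0]]
scene hatch 0.92 [262. 241. 304. 276.] [[489.0, -222.0, 96.0], [537.0, -160.0, 103.0], [595.0, -111.0, 151.0]]
scene hatch_bar 0.96 [259. 240. 307. 275.] [[489.0, -223.0, 96.0], [537.0, -160.0, 103.0], [593.0, -110.0, 150.0]]
[{'pixel': [247.8, 293.7], 'conf': 0.96}]
```

```bash
python3 - <<'E'
from h import *
s=snap('top');save(s,'top2.png',(150,150,450,350),2.6)
W=cloud(s).reshape(-1,3);W2=cloud(snap('scene')).reshape(-1,3)
for n,P in(('top',W),('scene',W2)):
    x,y,z=P.T
    b=P[(abs(z-120)<4)&(x>330)&(x<760)&(y>-450)&(y<300)]
    r=cv2.minAreaRect(b[:,:2].astype(np.float32));print(n,'board',r,np.median(b[:,2]))
    m=(abs(z-147)<5)&(x>470)&(x<620)&(y>-240)&(y<-70)
    q=P[m];print('bar',m.sum(),cv2.minAreaRect(q[:,:2].astype(np.float32)),np.median(q[:,2]))
    m=(abs(z-101)<5)&(x>470)&(x<620)&(y>-260)&(y<-70)
    q=P[m];print('plate',m.sum(),np.percentile(q,[1,99],axis=0))
    for c in((447,151),(617,18),(600,167),(455,5)):
        m=(z>145)&(z<170)&(np.hypot(x-c[0],y-c[1])<55);q=P[m].astype(np.float32)
        print(c,cv2.minEnclosingCircle(q[:,:2]),q[:,2].max())
E
```

```text
top board ((540.1397094726562, -80.80990600585938), (283.39801025390625, 611.4269409179688), 4.487920761108398) 120.5897867261557
bar 110 ((543.177978515625, -119.70167541503906), (69.05535125732422, 11.860709190368652), 4.360945701599121) 146.975756279866
plate 1532 [[ 491.33714124 -226.49902117   96.53031884]
 [ 608.16405036 -108.67963017  105.78864456]]Traceback (most recent call last):
  File "<stdin>", line 14, in <module>
cv2.error: OpenCV(4.12.0) /io/opencv/modules/imgproc/src/shapedescr.cpp:201: error: (-215:Assertion failed) count >= 0 && (depth == CV_32F || depth == CV_32S) in function 'minEnclosingCircle'
```

View pics/top2.png

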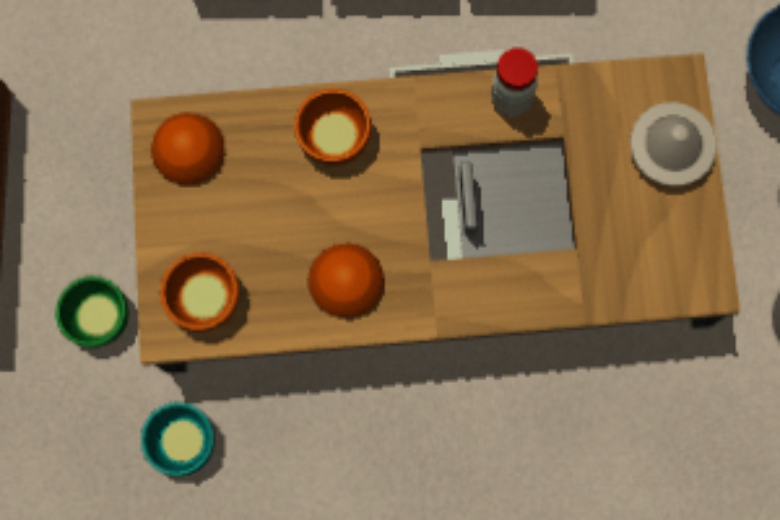

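View pics/scene1.png

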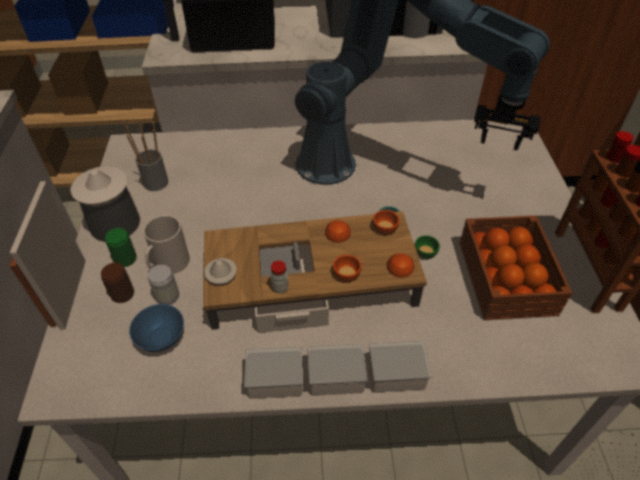

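Top crop: four hollow cups show. Two are orange, at crop (333,125) and (200,291), and sit on the board, so those are rind_a and rind_b. The green cup (92,312) and turquoise cup (178,440) are on the counter, so they are look-alikes to leave. The solid domes are at (188,148) and (346,280). The hatch is about 34 mm ajar, and the spice jar is at (515,85). The enlarged crop also serves as confirmation.

```bash
cat >> h.py <<'E'
A=np.radians(4.4);O=np.array([541.2,-95.8])
R=np.array([[np.cos(A),-np.sin(A)],[np.sin(A),np.cos(A)]])
def tob(p): return (np.asarray(p)[...,:2]-O)@R
def tow(b): return O+R@np.asarray(b,float)
def goto(b,z):
    "shift (tool units of 25mm, initial axes) to board point b at TCP height z"
    o=env.get_obs();d=np.r_[tow(b),z]-o['tcp_pos'];r=np.array(o['tool_rot'])
    print('b',tob(o['tcp_pos']),'mm',np.round(r.T@d,1),'units',np.round(r.T@d/25,2),'yaw deg off',np.degrees(np.arctan2(r[1,1],r[0,1]))-94.4)
def fits(names=('top','scene')):
    for n in names:
        P=cloud(snap(n)).reshape(-1,3);P=P[~np.isnan(P[:,0])];x,y,z=P.T;B=tob(P)
        q=B[(abs(z-147)<6)&(abs(B[:,0])<50)&(B[:,1]>-150)&(B[:,1]<40)].astype(np.float32)
        if len(q)>5: print(n,'bar',cv2.minAreaRect(q))
        for c in((-75,253),(84.5,108),(79,258),(-78,94)):
            q=B[(z>151)&(z<170)&(np.hypot(*(B-c).T)<60)].astype(np.float32)
            if len(q)>9:
                e=cv2.minEnclosingCircle(q);print(n,c,np.round(e[0],1),round(e[1],1),len(q))
E
python3 - <<'E'
from h import *
fits()
for n in('top','scene'):
    P=cloud(snap(n)).reshape(-1,3);z=P[:,2];B=tob(P)
    q=B[(abs(z-120)<5)&(abs(B[:,0])<160)&(abs(B[:,1]-15)<330)].astype(np.float32)
    print(n,cv2.minAreaRect(q),np.percentile(q,[.5,99.5],axis=0))
goto((0,-24),200)
E
```

```text
top bar ((-0.12023162841796875, -24.048330307006836), (70.57128143310547, 12.059783935546875), 0.3064127266407013)
top (-75, 253) [-77.7 250.3] 39.3 198
top (84.5, 108) [ 81.  108.2] 40.4 191
top (79, 258) [ 78.5 259.4] 28.3 284
top (-78, 94) [-74.8 106.2] 29.6 308
scene bar ((1.7876396179199219, -23.373559951782227), (11.713242530822754, 71.20365142822266), 89.78589630126953)
scene (-75, 253) [-74.7 251.5] 42.2 184
scene (84.5, 108) [ 86.  109.1] 42.1 203
scene (79, 258) [ 85.6 261.5] 29.5 219
scene (-78, 94) [-67.9 106.2] 30.4 182
top ((0.7189178466796875, 15.16265869140625), (611.4691772460938, 283.57720947265625), 89.9462661743164) [[-139.84208626 -287.02347397]
 [ 139.87018044  317.7410228 ]]
scene ((2.7657623291015625, 16.575347900390625), (290.43084716796875, 612.767578125), 0.019844211637973785) [[-137.30238266 -286.96690674]
 [ 143.96286621  319.54660492]]
b [-266.94298109  647.1775877 ] mm [-546.5 -472.3   63.7] units [-21.86 -18.89   2.55] yaw deg off -27.478998493073746
```

Emit:
carry_out(
  jaw=[0,0,0,0,0,0,0,0,0,0,0,0,0,0,0,0,0,0,0,0],
  linear=[
    [0,0,0],
    [0,0,0],
    [0,0,0],
    [0,0,0],
    [-0.3,-0.75,0],
    [-0.3,-0.75,0],
    [-0.3,-0.75,0],
    [-0.3,-0.75,0],
    [-0.3,-0.75,0],
    [-0.3,-0.75,0],
    [-0.3,-0.75,0],
    [-0.3,-0.75,0],
    [-0.3,-0.75,0],
    [-0.3,-0.75,0],
    [-0.3,-0.75,0],
    [-0.3,-0.75,0],
    [-0.3,-0.75,0],
    [-0.3,-0.75,0],
    [-0.3,-0.75,0],
    [-0.3,-0.75,0],
  ],
  yaw=[-0.0382,-0.0382,-0.0382,-0.0382,0,0,0,0,0,0,0,0,0,0,0,0,0,0,0,0],
  force=20,
)

```text
time: 3.27
tcp_pos: [368.5, 238.3, 263.9]
tool_rot: [[-0.997, -0.077, 0.0], [-0.077, 0.997, 0.0], [-0.0, 0.0, -1.0]]
force: [0.3, -0.2, 0.8]
opening: 0.994
finger_force: 0.0
```

Emit:
carry_out(
  jaw=[0,0,0,0,0,0,0,0,0,0,0,0,0,0,0,0,0,0,0,0],
  linear=[
    [-0.3,-0.75,0],
    [-0.3,-0.75,0],
    [-0.3,-0.75,0],
    [-0.3,-0.75,0],
    [-0.3,-0.75,0],
    [-0.3,-0.75,0],
    [-0.3,-0.75,0],
    [-0.3,-0.75,0],
    [-0.3,-0.75,0],
    [-0.3,-0.75,0],
    [-0.3,-0.75,0],
    [-0.3,-0.75,0],
    [-0.3,-0.75,0],
    [-0.3,-0.75,0],
    [-0.3,-0.75,0],
    [-0.3,-0.75,0],
    [-0.3,-0.75,0],
    [-0.3,-0.75,0],
    [-0.3,-0.75,0],
    [0,0,0],
  ],
  yaw=[0,0,0,0,0,0,0,0,0,0,0,0,0,0,0,0,0,0,0,0],
)

```text
time: 4.93
tcp_pos: [538.9, -108.0, 263.7]
tool_rot: [[-0.997, -0.075, 0.001], [-0.075, 0.997, -0.001], [-0.001, -0.001, -1.0]]
force: [-0.5, -0.3, 0.7]
opening: 1.002
finger_force: 0.0
```

```bash
python3 -c "
from h import *
goto((0,-24),151)
o=env.get_obs();print(o['time'],o['q'],o['force'],o['tcp_pos'])"
```

```text
b [ -3.27617551 -11.97812284] mm [ -3.2 -11.9 112.8] units [-0.13 -0.47  4.51] yaw deg off -0.11306502362063497
4.9333 [-2.36831451e+01  7.07648181e+00  9.58040165e+01 -5.20461820e-02
  7.70451511e+01 -1.17958474e+02] [-0.54638223 -0.30551285  0.69685176] [ 538.85243013 -107.99416535  263.74835175]
```

Emit:
carry_out(
  jaw=[0,0,0,0,0,0,0,0,0,0,1,1,1,1,1,1,1,1],
  linear=[
    [-0.13,-0.48,0.3],
    [0,0,0.5],
    [0,0,0.5],
    [0,0,0.5],
    [0,0,0.5],
    [0,0,0.5],
    [0,0,0.5],
    [0,0,0.5],
    [0,0,0.5],
    [0,0,0.2],
    [0,0,0],
    [0,0,0],
    [0,0,0],
    [0,0,0],
    [0,0,0],
    [0,0,0],
    [0,0,0],
    [0,0,0],
  ],
  yaw=[0,0,0,0,0,0,0,0,0,0,0,0,0,0,0,0,0,0],
)

```text
time: 6.43
tcp_pos: [542.0, -116.8, 151.5]
tool_rot: [[-0.997, -0.077, 0.0], [-0.077, 0.997, -0.0], [-0.0, -0.0, -1.0]]
force: [0.0, 0.3, 0.7]
opening: 0.42
finger_force: 0.0
```

```bash
python3 -c "
from h import *
goto((0,-116),151)
o=env.get_obs();print(o['time'],o['force'],o['tcp_pos'],o['opening']*88,o['finger_force'])"
```

```text
b [ -0.79336412 -21.00844931] mm [ -0.8 -95.    0.5] units [-0.03 -3.8   0.02] yaw deg off 0.02404451995776924
6.4333 [0.04738302 0.26266932 0.67198653] [ 542.02072193 -116.80739833  151.45609857] 36.95917188109097 0.0
```

Emit:
carry_out(
  jaw=[1,1,1,1,1,1,1,1],
  linear=[
    [0,0,0],
    [0,-0.1,0],
    [0,0,0],
    [0,0,0],
    [0,0,0],
    [0,0,0],
    [0,0,0],
    [0,0,0],
  ],
  yaw=[0,0,0,0,0,0,0,0],
)

```text
time: 7.1
tcp_pos: [542.1, -119.4, 151.2]
tool_rot: [[-0.997, -0.077, 0.0], [-0.077, 0.997, -0.0], [-0.0, -0.0, -1.0]]
force: [0.5, -2.4, -0.6]
opening: 0.136
finger_force: 20.0
```

Emit:
carry_out(
  jaw=[1,1,1,1,1,1,1,1,1,1,1,1],
  linear=[
    [0,-0.3,0],
    [0,-0.3,0],
    [0,-0.3,0],
    [0,-0.3,0],
    [0,-0.3,0],
    [0,-0.3,0],
    [0,-0.3,0],
    [0,-0.3,0],
    [0,-0.3,0],
    [0,-0.3,0],
    [0,-0.3,0],
    [0,-0.3,0],
  ],
  yaw=[0,0,0,0,0,0,0,0,0,0,0,0],
)

```text
time: 8.1
tcp_pos: [549.0, -209.7, 151.2]
tool_rot: [[-0.997, -0.077, -0.0], [-0.077, 0.997, -0.0], [0.0, 0.0, -1.0]]
force: [-1.0, 3.0, 2.3]
opening: 0.134
finger_force: 20.0
```

```bash
python3 -c "
from h import *
goto((0,-116),151)
o=env.get_obs();print(o['time'],o['force'],o['opening']*88,o['finger_force'])
fits(['top'])"
```

```text
b [  -0.92457349 -114.20262301] mm [-0.9 -1.8  0.2] units [-0.04 -0.07  0.01] yaw deg off 0.024859915361020057
8.1 [-1.02238021  3.0031949   2.29103664] 11.799301035724941 20.000452862586826
top (-75, 253) [-77.8 249.4] 39.6 198
top (84.5, 108) [ 81.9 108.3] 40.4 192
top (79, 258) [ 76.1 259.7] 29.4 278
top (-78, 94) [-68.4 108.6] 26.2 115
```

Emit:
carry_out(
  jaw=[1,1,1,1],
  linear=[
    [0,-0.06,0],
    [0,-0.06,0],
    [0,0,0],
    [0,0,0],
  ],
  yaw=[0,0,0,0],
)

```text
time: 8.48
tcp_pos: [549.2, -211.6, 151.2]
tool_rot: [[-0.997, -0.078, -0.0], [-0.078, 0.997, 0.0], [0.0, 0.0, -1.0]]
force: [-1.7, 2.4, 2.2]
opening: 0.133
finger_force: 20.0
```

Emit:
carry_out(
  jaw=[1,1,1,1],
  linear=[
    [0,-0.04,0],
    [0,-0.04,0],
    [0,0,0],
    [0,0,0],
  ],
  yaw=[0,0,0,0],
)

```text
time: 8.82
tcp_pos: [549.2, -211.7, 151.2]
tool_rot: [[-0.997, -0.078, -0.001], [-0.078, 0.997, 0.003], [0.001, 0.004, -1.0]]
force: [-2.7, 9.3, 5.4]
opening: 0.132
finger_force: 20.0
```

Emit:
carry_out(
  jaw=[0,0,0,0,0,0,0,0,0,0,0,0,0,0,0,0],
  linear=[
    [0,0.08,0],
    [0,0,0],
    [0,0,0],
    [0,0,0],
    [0,0,0],
    [0,0,-0.3],
    [0,0,-0.5],
    [0,0,-0.7],
    [0,0,-0.7],
    [0,0,-0.7],
    [0,0,-0.7],
    [0,0,-0.5],
    [0,0,0],
    [0,0,0],
    [0,0,0],
    [0,0,0],
  ],
  yaw=[0,0,0,0,0,0,0,0,0,0,0,0,0,0,0,0],
)

```text
time: 10.15
tcp_pos: [548.7, -211.6, 252.3]
tool_rot: [[-0.997, -0.077, -0.002], [-0.077, 0.997, 0.001], [0.002, 0.001, -1.0]]
force: [0.1, 0.0, -0.2]
opening: 0.994
finger_force: 0.0
```

Emit:
carry_out(
  jaw=[1,1,1,1,1,1,1,1,1,1,1,1,1,1,1,1,1],
  linear=[
    [-0.15,0.5,0],
    [-0.25,0.6,0],
    [-0.25,0.6,0],
    [-0.25,0.6,0],
    [-0.25,0.6,0],
    [-0.25,0.6,0],
    [-0.25,0.6,0],
    [-0.25,0.6,0],
    [-0.25,0.6,0],
    [-0.25,0.6,0],
    [-0.25,0.6,0],
    [-0.25,0.6,0],
    [-0.25,0.6,0],
    [-0.2,0.6,0],
    [0,0.6,0],
    [0,0.4,0],
    [0,0,0],
  ],
  yaw=[0,0,0,0,0,0,0,0,0,0,0,0,0,0,0,0,0],
)

```text
time: 11.57
tcp_pos: [614.1, 28.8, 253.2]
tool_rot: [[-0.997, -0.08, -0.001], [-0.08, 0.997, 0.001], [0.001, 0.001, -1.0]]
force: [-0.1, 0.2, 0.1]
opening: 0.004
finger_force: 0.0
```

```bash
python3 - <<'E'
from h import *
goto((82,108.5),155)
o=env.get_obs();print(o['time'],o['opening'])
s=snap('top');P=cloud(s).reshape(-1,3);z=P[:,2];B=tob(P)
q=B[(abs(z-147)<6)&(abs(B[:,0])<50)&(B[:,1]>-150)&(B[:,1]<40)].astype(np.float32);print(len(q) and cv2.minAreaRect(q))
s=snap('wrist');save(s,'w1.png')
P=cloud(s).reshape(-1,3);P=P[~np.isnan(P[:,0])];z=P[:,2];B=tob(P)
for c in((83,108),(-72,106)):
    q=B[(z>151)&(z<168)&(np.hypot(*(B-c).T)<60)].astype(np.float32)
    if len(q)>9:print(c,cv2.minEnclosingCircle(q),len(q))
E
```

```text
b [ 82.23626445 118.6769668 ] mm [  0.2 -10.3  98.2] units [ 0.01 -0.41  3.93] yaw deg off 0.1604221925640701
11.5667 0.004488961576736376
((0.21541595458984375, -115.83203125), (68.56593322753906, 12.608116149902344), 0.0907229632139206)
(83, 108) ((84.61993408203125, 107.76990509033203), 38.915409088134766) 2072
(-72, 106) ((-64.57456970214844, 107.0225601196289), 23.412813186645508) 1770
```

View pics/w1.png

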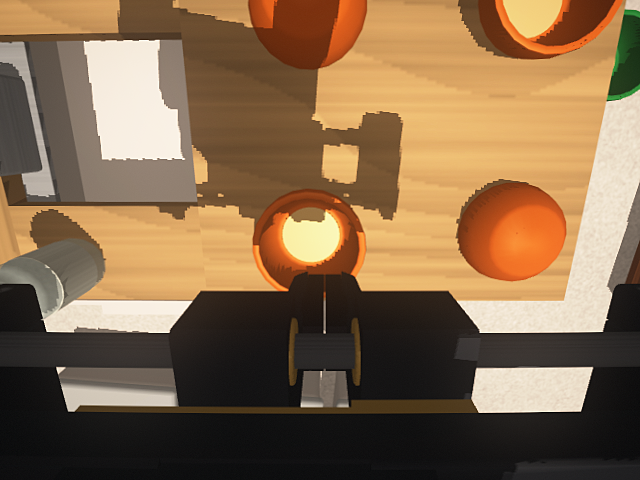

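Wrist view: hatch open on the left, hollow rind at (308,245) just in front of the closed fingers, half_a at (512,230), half_b at top centre. I'm lowering the closed fingers into the cup.

Emit:
carry_out(
  jaw=[1,1,1,1,1,1,1,1,1,1,1],
  linear=[
    [-0.07,-0.44,0.3],
    [0,0,0.5],
    [0,0,0.5],
    [0,0,0.5],
    [0,0,0.5],
    [0,0,0.5],
    [0,0,0.5],
    [0,0,0.4],
    [0,0,0.26],
    [0,0,0],
    [0,0,0],
  ],
  yaw=[0,0,0,0,0,0,0,0,0,0,0],
)

```text
time: 12.58
tcp_pos: [617.4, 15.6, 154.5]
tool_rot: [[-0.997, -0.077, -0.0], [-0.077, 0.997, 0.0], [0.0, 0.0, -1.0]]
force: [-0.6, -0.2, 0.0]
opening: 0.01
finger_force: 0.0
```

Emit:
carry_out(
  jaw=[1,1,1,1,1,1,1,1,1,1,1,1,1,1],
  linear=[
    [0.1,0,0],
    [0.1,0,0],
    [0.2,0,0],
    [0.27,-0.02,0],
    [0.27,-0.02,0],
    [0.27,-0.02,0],
    [0.27,-0.02,0],
    [0.27,-0.02,0],
    [0.27,-0.02,0],
    [0.27,-0.02,0],
    [0.27,-0.02,0],
    [0.27,-0.02,0],
    [0.2,0,0],
    [0.1,0,0],
  ],
  yaw=[0,0,0,0,0,0,0,0,0,0,0,0,0,0],
)

```text
time: 13.75
tcp_pos: [539.1, 4.9, 154.8]
tool_rot: [[-0.997, -0.077, 0.0], [-0.077, 0.997, -0.0], [-0.0, -0.0, -1.0]]
force: [1.0, 0.1, 2.1]
opening: 0.006
finger_force: 0.8
```

```bash
cat >> h.py <<'E'
def look(c,name='wrist',lo=148,r=60,f=None,crop=None,sc=1):
    s=snap(name)
    if f: save(s,f,crop,sc)
    P=cloud(s).reshape(-1,3);P=P[~np.isnan(P[:,0])];z=P[:,2];B=tob(P)
    q=B[(z>lo)&(z<164)&(np.hypot(*(B-c).T)<r)].astype(np.float32)
    if len(q)>9:
        h=s['img'].reshape(-1,3)
        print(name,c,cv2.minEnclosingCircle(q),len(q),np.percentile(q,[1,99],axis=0).round(1).tolist())
E
python3 - <<'E'
from h import *
goto((5,104),154)
o=env.get_obs();print(o['time'],o['force'])
look((20,105),'wrist',f='w2.png')
look((20,105),'top')
E
```

```text
b [  5.67875111 100.53226116] mm [0.7 3.5 0.8] units [0.03 0.14 0.03] yaw deg off 0.01822465874924717
13.75 [1.04866972 0.05716403 2.14332267]
wrist (20, 105) ((19.696218490600586, 101.55122375488281), 36.76993942260742) 3295 [[-16.0, 77.6], [3.5, 125.3]]
```

View pics/w2.png

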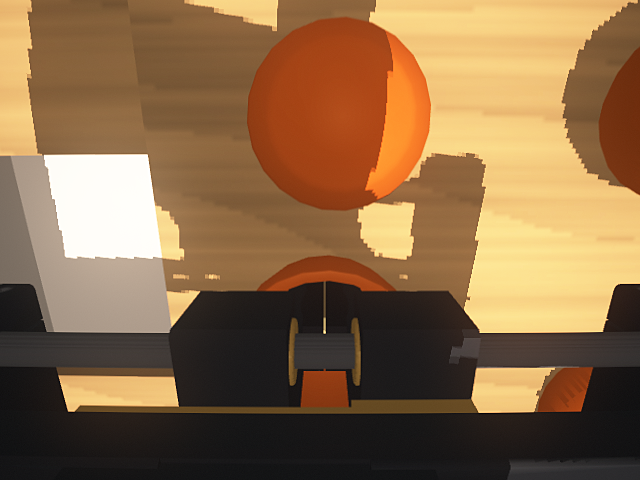

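The rind follows the fingers: its rim shows at (325,265), centre at about x 22 on the board, with half_b clear above it. I'll drag it on to the opening.

Emit:
carry_out(
  jaw=[1,1,1,1,1,1,1,1,1,1,1,1,1,1],
  linear=[
    [0,-0.1,0],
    [0,-0.1,0],
    [0,-0.2,0],
    [0,-0.27,0],
    [0,-0.27,0],
    [0,-0.27,0],
    [0,-0.27,0],
    [0,-0.27,0],
    [0,-0.27,0],
    [0,-0.27,0],
    [0,-0.27,0],
    [0.05,-0.27,0],
    [0.05,-0.27,0],
    [0.05,-0.27,0],
  ],
  yaw=[0,0,0,0,0,0,0,0,0,0,0,0,0,0],
)

```text
time: 15.02
tcp_pos: [542.4, -80.0, 154.7]
tool_rot: [[-0.997, -0.077, -0.0], [-0.077, 0.997, 0.0], [0.0, 0.0, -1.0]]
force: [-0.5, -0.1, -0.6]
opening: 0.007
finger_force: 0.2
```

Emit:
carry_out(
  jaw=[1,1,1,1,1,1,1,1,1,1,1,1,1],
  linear=[
    [0.05,-0.27,0],
    [0.05,-0.27,0],
    [0.05,-0.27,0],
    [0.05,-0.27,0],
    [0.05,-0.27,0],
    [0.05,-0.27,0],
    [0.05,-0.27,0],
    [0,-0.27,0],
    [0,-0.27,0],
    [0,-0.2,0],
    [0,-0.1,0],
    [0,0,0],
    [0,0,0],
  ],
  yaw=[0,0,0,0,0,0,0,0,0,0,0,0,0],
)

```text
time: 16.1
tcp_pos: [539.0, -148.0, 154.6]
tool_rot: [[-0.997, -0.077, -0.0], [-0.077, 0.997, 0.0], [0.0, 0.0, -1.0]]
force: [0.4, -0.5, -1.1]
opening: 0.002
finger_force: 0.0
```

```bash
python3 - <<'E'
from h import *
goto((-76,251),230)
o=env.get_obs();print(o['time'],o['force'])
s=snap('wrist');save(s,'w3.png')
E
```

```text
b [ -6.15619995 -51.92277243] mm [ 69.8 303.  -75.3] units [ 2.79 12.12 -3.01] yaw deg off 0.016514304874363006
16.1 [ 0.39314785 -0.48362677 -1.06255334]
```

View pics/w3.png

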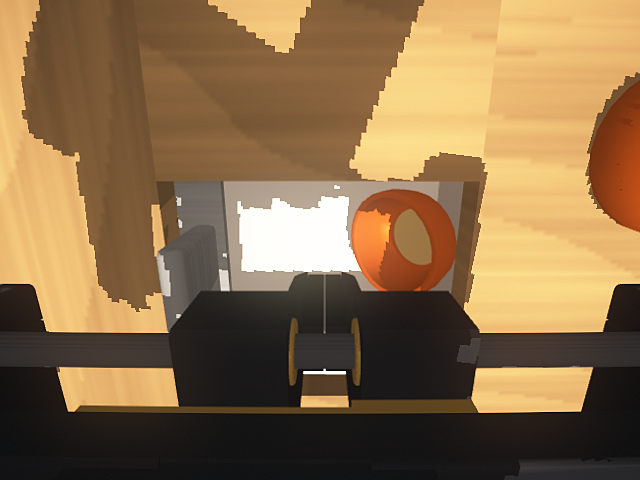

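The first rind is in the tray, visible at (404,240) through the opening. On to the second.

Emit:
carry_out(
  jaw=[1,1,1,1,1,1,1,1,1,1,1,1,1,1,1,1,1,1,1,1],
  linear=[
    [0,0,-0.4],
    [0,0,-0.6],
    [0,0,-0.7],
    [0,0,-0.7],
    [0,0.3,-0.6],
    [0.2,0.6,0],
    [0.2,0.8,0],
    [0.2,0.8,0],
    [0.2,0.8,0],
    [0.2,0.8,0],
    [0.2,0.8,0],
    [0.2,0.8,0],
    [0.2,0.8,0],
    [0.2,0.8,0],
    [0.2,0.8,0],
    [0.2,0.8,0],
    [0.2,0.8,0],
    [0.2,0.8,0],
    [0.2,0.8,0],
    [0,0.8,0],
  ],
  yaw=[0,0,0,0,0,0,0,0,0,0,0,0,0,0,0,0,0,0,0,0],
)

```text
time: 17.82
tcp_pos: [443.7, 149.8, 229.1]
tool_rot: [[-0.997, -0.078, -0.001], [-0.078, 0.997, 0.0], [0.001, 0.0, -1.0]]
force: [0.7, 0.7, 0.3]
opening: 0.003
finger_force: 0.0
```

Emit:
carry_out(
  jaw=[1,1],
  linear=[
    [0,0,0],
    [0,0,0],
  ],
  yaw=[0,0],
)

```text
time: 17.98
tcp_pos: [444.8, 149.1, 229.3]
tool_rot: [[-0.997, -0.08, -0.001], [-0.08, 0.997, -0.0], [0.001, -0.0, -1.0]]
force: [0.2, -0.0, 0.8]
opening: 0.001
finger_force: 0.0
```

```bash
python3 - <<'E'
from h import *
o=env.get_obs();print(o['time'])
look((-76,251),'wrist',lo=151)
goto((-76,251),154)
P=cloud(snap('top')).reshape(-1,3);P=P[~np.isnan(P[:,0])];B=tob(P)
q=P[(abs(B[:,0])<55)&(B[:,1]>-105)&(B[:,1]<15),2];print(np.percentile(q,[5,50,90,99]))
E
```

```text
17.9833
wrist (-76, 251) ((-74.82221984863281, 251.32252502441406), 38.97367858886719) 2318 [[-113.1, 213.8], [-54.6, 289.0]]
b [-77.00626668 250.80947943] mm [-1.1  0.2 75.3] units [-0.04  0.01  3.01] yaw deg off 0.12461751416101663
[ 2.60224749  8.85520223 31.77894357 72.49458091]
```

Emit:
carry_out(
  jaw=[1,1,1,1,1,1,1,1,1],
  linear=[
    [-0.07,0,0.3],
    [0,0,0.5],
    [0,0,0.5],
    [0,0,0.5],
    [0,0,0.5],
    [0,0,0.4],
    [0,0,0.3],
    [0,0,0],
    [0,0,0],
  ],
  yaw=[0,0,0,0,0,0,0,0,0],
)

```text
time: 18.83
tcp_pos: [447.6, 148.0, 154.4]
tool_rot: [[-0.997, -0.077, -0.001], [-0.077, 0.997, -0.0], [0.001, -0.0, -1.0]]
force: [0.5, 0.4, -0.8]
opening: 0.006
finger_force: 0.0
```

Emit:
carry_out(
  jaw=[1,1,1,1,1,1,1,1,1,1,1,1,1,1,1,1,1,1,1,1],
  linear=[
    [-0.1,-0.07,0],
    [-0.1,-0.07,0],
    [-0.25,-0.17,0],
    [-0.25,-0.17,0],
    [-0.25,-0.17,0],
    [-0.25,-0.17,0],
    [-0.25,-0.17,0],
    [-0.25,-0.17,0],
    [-0.25,-0.17,0],
    [-0.25,-0.17,0],
    [-0.25,-0.17,0],
    [-0.25,-0.17,0],
    [-0.25,-0.17,0],
    [-0.25,-0.17,0],
    [-0.25,-0.17,0],
    [-0.25,-0.17,0],
    [-0.25,-0.17,0],
    [-0.25,-0.17,0],
    [-0.25,-0.17,0],
    [0,0,0],
  ],
  yaw=[0,0,0,0,0,0,0,0,0,0,0,0,0,0,0,0,0,0,0,0],
)

```text
time: 20.5
tcp_pos: [565.9, 80.4, 154.8]
tool_rot: [[-0.997, -0.076, 0.001], [-0.076, 0.997, -0.0], [-0.001, -0.001, -1.0]]
force: [-0.4, 1.1, -0.1]
opening: 0.002
finger_force: 0.0
```

```bash
python3 - <<'E'
from h import *
o=env.get_obs();print(o['time'],o['force'])
goto((38,175),154)
look((22,185),'wrist',r=55,f='w4.png')
look((22,185),'top',r=55)
E
```

```text
20.5 [-0.43268473  1.08660531 -0.09848598]
b [ 38.16636948 173.77632076] mm [0.2 1.2 0.8] units [0.01 0.05 0.03] yaw deg off -0.014690781414728349
wrist (22, 185) ((25.24384117126465, 178.23721313476562), 39.004241943359375) 5836 [[-13.3, 141.3], [62.2, 215.0]]
top (22, 185) ((10.505691528320312, 148.9366455078125), 22.811819076538086) 36 [[-9.8, 139.4], [32.3, 157.2]]
```

View pics/w4.png

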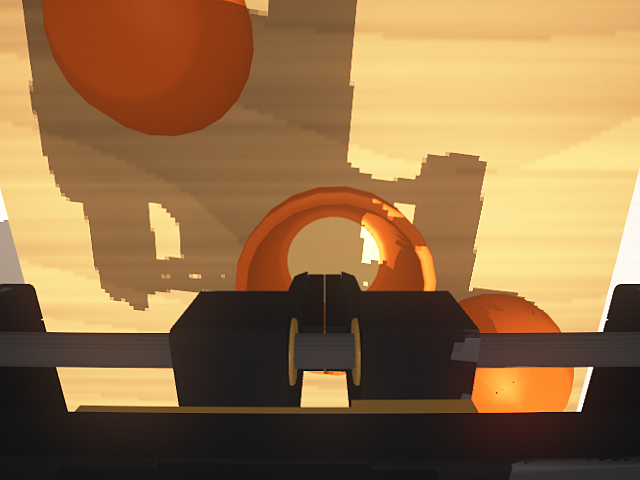

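The rind is at (335,240) around the fingers, clear of half_b (150,60) and half_a (520,350). Continuing to the opening.

Emit:
carry_out(
  jaw=[1,1,1,1,1,1,1,1,1,1,1,1,1,1,1,1,1,1,1],
  linear=[
    [0,-0.1,0],
    [0,-0.2,0],
    [0,-0.27,0],
    [0,-0.27,0],
    [0,-0.27,0],
    [0,-0.27,0],
    [0,-0.27,0],
    [0,-0.27,0],
    [0,-0.27,0],
    [0,-0.27,0],
    [0,-0.27,0],
    [0,-0.27,0],
    [0,-0.27,0],
    [0,-0.27,0],
    [0,-0.27,0],
    [0,-0.27,0],
    [0,-0.27,0],
    [0,-0.27,0],
    [0,0,0],
  ],
  yaw=[0,0,0,0,0,0,0,0,0,0,0,0,0,0,0,0,0,0,0],
)

```text
time: 22.18
tcp_pos: [573.6, -35.2, 154.8]
tool_rot: [[-0.997, -0.076, 0.0], [-0.076, 0.997, -0.001], [-0.0, -0.001, -1.0]]
force: [0.3, -0.5, -0.4]
opening: 0.006
finger_force: 0.0
```

Emit:
carry_out(
  jaw=[1,1,1,1,1,1,1],
  linear=[
    [0.22,-0.17,0],
    [0.22,-0.17,0],
    [0.22,-0.17,0],
    [0.22,-0.17,0],
    [0.22,-0.17,0],
    [0.22,-0.17,0],
    [0,-0.2,0],
  ],
  yaw=[0,0,0,0,0,0,0],
)

```text
time: 22.77
tcp_pos: [541.6, -67.0, 154.6]
tool_rot: [[-0.997, -0.077, -0.001], [-0.077, 0.997, 0.0], [0.001, 0.0, -1.0]]
force: [0.8, 0.3, 0.2]
opening: 0.003
finger_force: 0.2
```

Emit:
carry_out(
  jaw=[1,1,1,1,1,1,1,1,1,1,1,1,1,1,1,1,1],
  linear=[
    [0,-0.27,0],
    [0,-0.27,0],
    [0,-0.27,0],
    [0,-0.27,0],
    [0,-0.27,0],
    [0,-0.27,0],
    [0,-0.27,0],
    [0,-0.27,0],
    [0,-0.27,0],
    [0,-0.27,0],
    [0,-0.27,0],
    [0,-0.27,0],
    [0,-0.27,0],
    [0,-0.2,0],
    [0,-0.1,0],
    [0,0,0],
    [0,0,0],
  ],
  yaw=[0,0,0,0,0,0,0,0,0,0,0,0,0,0,0,0,0],
)

```text
time: 24.18
tcp_pos: [550.1, -161.8, 154.7]
tool_rot: [[-0.997, -0.077, -0.0], [-0.077, 0.997, 0.0], [0.0, 0.0, -1.0]]
force: [0.5, -0.1, -0.7]
opening: 0.005
finger_force: 0.0
```

Emit:
carry_out(
  jaw=[1,1,1,1,1,1,1,1,1,1],
  linear=[
    [0,0,-0.3],
    [0,0,-0.5],
    [0,0,-0.7],
    [0,0,-0.7],
    [0,0,-0.7],
    [0,0,-0.5],
    [0,0,-0.4],
    [0,0,0],
    [0,0,0],
    [0,0,0],
  ],
  yaw=[0,0,0,0,0,0,0,0,0,0],
)

```text
time: 25.02
tcp_pos: [549.7, -161.5, 248.8]
tool_rot: [[-0.997, -0.077, -0.001], [-0.077, 0.997, 0.001], [0.001, 0.001, -1.0]]
force: [0.1, -0.2, -1.1]
opening: 0.006
finger_force: 0.0
```

```bash
python3 - <<'E'
from h import *
o=env.get_obs();print(o['time'],o['force'])
goto((0,-116),250)
s=snap('wrist');save(s,'w5.png')
P=cloud(s).reshape(-1,3);P=P[~np.isnan(P[:,0])];B=tob(P)
m=(abs(B[:,0])<57)&(B[:,1]>-105)&(B[:,1]<16)&(P[:,2]<200);q=P[m,2];print(np.percentile(q,[5,50,90,99,99.9]))
E
```

```text
25.0167 [ 0.13659161 -0.18807326 -1.08330109]
b [  3.43621049 -66.13063124] mm [  3.5 -49.9  -1.2] units [ 0.14 -1.99 -0.05] yaw deg off 0.028058636159073558
[ 3.76055184  5.94244047 43.13550676 62.60142144 67.56667673]
```

View pics/w5.png

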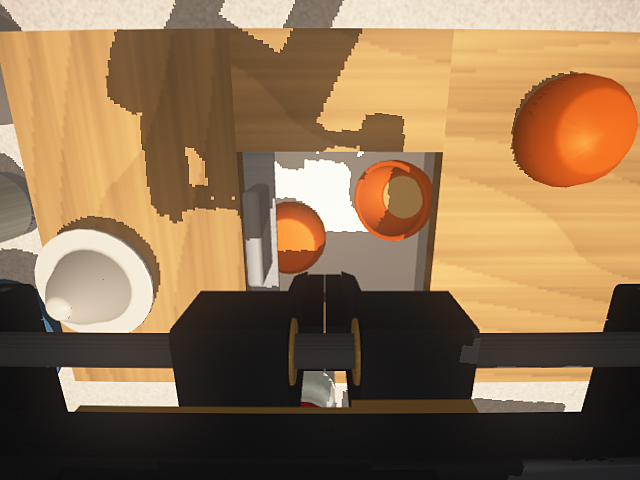

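Both rinds lie in the tray, at (393,200) and (298,237). Their tops are at z ≤ 68, well below the hatch. Now shutting the hatch.

Emit:
carry_out(
  jaw=[0,0,0,0,0,0,0,0,0,0,0,0,0,0,0,0,0,0,0,0],
  linear=[
    [0.04,-0.5,0],
    [0.05,-0.5,0],
    [0.05,-0.5,0],
    [0,-0.5,0],
    [0,0,0],
    [0,0,0],
    [0,0,0],
    [0,0,0],
    [0,0,0],
    [0,0,0],
    [0,0,0],
    [0,0,0.4],
    [0,0,0.5],
    [0,0,0.5],
    [0,0,0.5],
    [0,0,0.5],
    [0,0,0.5],
    [0,0,0.5],
    [0,0,0.5],
    [0,0,0],
  ],
  yaw=[0,0,0,0,0,0,0,0,0,0,0,0,0,0,0,0,0,0,0,0],
)

```text
time: 26.73
tcp_pos: [548.9, -210.9, 148.7]
tool_rot: [[-0.997, -0.077, -0.004], [-0.077, 0.997, 0.003], [0.004, 0.003, -1.0]]
force: [-0.6, -0.4, -0.5]
opening: 0.998
finger_force: 0.0
```

Emit:
carry_out(
  jaw=[1,1,1,1,1,1,1,1,1,1,1,1,1,1,1,1],
  linear=[
    [0,0,0],
    [0,0,0],
    [0,0,0],
    [0,0,0],
    [0,0,0],
    [0,0,0],
    [0,0,0],
    [0,0,0],
    [0,0,0],
    [0,0,0],
    [0,0,0],
    [0,0,0],
    [0,0,0],
    [0,0,0],
    [0,0,0],
    [0,0,0],
  ],
  yaw=[0,0,0,0,0,0,0,0,0,0,0,0,0,0,0,0],
)

```text
time: 28.07
tcp_pos: [550.5, -211.5, 152.2]
tool_rot: [[-0.997, -0.077, -0.0], [-0.077, 0.997, 0.001], [0.0, 0.001, -1.0]]
force: [-1.4, 3.4, 1.8]
opening: 0.135
finger_force: 20.0
```

```bash
python3 - <<'E'
from h import *
o=env.get_obs();print(o['time'],o['force'],o['opening']*88,o['finger_force'])
goto((0,10),151)
E
```

```text
28.0667 [-1.40456132  3.39929371  1.84975047] 11.861393794474957 19.999646747019142
b [   0.36104768 -116.0314433 ] mm [  0.3 126.    1.2] units [0.01 5.04 0.05] yaw deg off 0.03331769429702547
```

Emit:
carry_out(
  jaw=[1,1,1,1,1,1,1,1,1,1,1,1,1,1,1,1,1,1,1,1],
  linear=[
    [0,0.15,0],
    [0,0.28,0],
    [0,0.28,0],
    [0,0.28,0],
    [0,0.28,0],
    [0,0.28,0],
    [0,0.28,0],
    [0,0.28,0],
    [0,0.28,0],
    [0,0.28,0],
    [0,0.28,0],
    [0,0.28,0],
    [0,0.28,0],
    [0,0.28,0],
    [0,0.28,0],
    [0,0.28,0],
    [0,0.28,0],
    [0,0.28,0],
    [0,0.08,0],
    [0,0,0],
  ],
  yaw=[0,0,0,0,0,0,0,0,0,0,0,0,0,0,0,0,0,0,0,0],
)

```text
time: 29.73
tcp_pos: [540.9, -86.4, 152.2]
tool_rot: [[-0.997, -0.078, 0.0], [-0.078, 0.997, 0.001], [-0.0, 0.001, -1.0]]
force: [2.8, 1.4, -3.9]
opening: 0.139
finger_force: 20.0
```

Emit:
carry_out(
  jaw=[1,1,1,1],
  linear=[
    [0,0.05,0],
    [0,0.04,0],
    [0,0,0],
    [0,0,0],
  ],
  yaw=[0,0,0,0],
)

```text
time: 30.07
tcp_pos: [540.8, -85.8, 152.2]
tool_rot: [[-0.997, -0.077, 0.0], [-0.077, 0.997, -0.001], [-0.0, -0.001, -1.0]]
force: [3.9, -3.3, -6.1]
opening: 0.133
finger_force: 20.0
```

```bash
python3 - <<'E'
from h import *
o=env.get_obs();print(o['time'],o['force'],o['opening']*88,o['finger_force'])
goto((0,10),151)
E
```

```text
30.0667 [ 3.89105781 -3.3246818  -6.14744306] 11.675043056936046 20.002043468412012
b [ 0.39921933 10.01436139] mm [ 0.4 -0.   1.2] units [ 0.02 -0.    0.05] yaw deg off 0.0010424228820369308
```

One more push to make sure it's against the stop.

Emit:
carry_out(
  jaw=[1,1,1,1],
  linear=[
    [0,0.06,0],
    [0,0.06,0],
    [0,0,0],
    [0,0,0],
  ],
  yaw=[0,0,0,0],
)

```text
time: 30.4
tcp_pos: [540.8, -85.6, 152.2]
tool_rot: [[-0.997, -0.076, 0.001], [-0.076, 0.997, -0.005], [-0.001, -0.005, -1.0]]
force: [5.0, -14.9, -9.6]
opening: 0.136
finger_force: 20.1
```

Emit:
carry_out(
  jaw=[0,0,0,0,0,0,0,0,0,0,0,0,0,0,0,0,0],
  linear=[
    [0,0,0],
    [0,0,0],
    [0,0,0],
    [0,0,0],
    [0,0,0],
    [0,0,0],
    [0,0,-0.3],
    [0,0,-0.5],
    [0,0,-0.7],
    [0,0,-0.7],
    [0,0,-0.7],
    [0,0,-0.7],
    [0,0,-0.5],
    [0.7,0,0],
    [0.7,0,0],
    [0.7,0,0],
    [0,0,0],
  ],
  yaw=[0,0,0,0,0,0,0,0,0,0,0,0,0,0,0,0,0],
)

```text
time: 31.82
tcp_pos: [486.2, -86.1, 255.3]
tool_rot: [[-0.997, -0.077, -0.001], [-0.077, 0.997, -0.0], [0.001, -0.0, -1.0]]
force: [-0.5, 0.4, -0.3]
opening: 1.002
finger_force: 0.0
```

```bash
python3 - <<'E'
from h import *
o=env.get_obs();print(o['time'],o['force'],o['tcp_pos'])
fits()
s=snap('scene');save(s,'s9.png',(190,190,450,350),3)
for n in('spice','reamer'):
    W=cloud(s);d=env.silhouettes(n,'scene')[0];p=W[d['region']];print(n,np.nanmedian(p,axis=0).round())
E
```

```text
31.8167 [-0.4612597   0.36420994 -0.31074208] [486.23059705 -86.08965257 255.33054251]
top (79, 258) [ 77.3 260.8] 31.2 280
top (-78, 94) [-66.7 102.3] 24.4 83
scene bar ((2.006988525390625, 11.173484802246094), (12.041556358337402, 72.97838592529297), 89.27149963378906)
scene (79, 258) [ 84.3 260.4] 29.8 219
scene (-78, 94) [-65.5 107.1] 30.8 180
spice [ 670. -166.  187.]
reamer [ 612. -327.  143.]
```

View pics/s9.png

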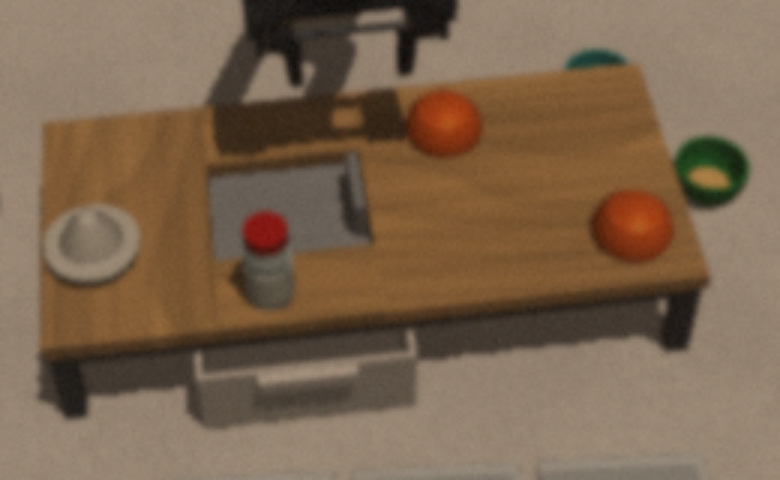

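The hatch plate fills the opening, with its bar at the right edge (355,190). The halves, jar and reamer are unmoved, and no rind is left on the board. Handing in.

```bash
python3 -c "
from plant import env
print(env.hand_in())"
```

```text
the job is handed in; nothing more can be done
None
```

I slid the hatch open, dragged both spent rinds along the board into the scrap tray, and shut the hatch to its stop; the halves, jar and reamer stayed put, and I handed the job in at about 32 s (the hand-in returned no verdict).

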